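Find the used-up soap pot by its weight and set it out for refilling

ROBOT

A 6-joint arm with a two-finger parallel gripper is mounted at the origin on the work surface. World frame = base frame: x ahead of the robot, y to its left, z up, the work surface at z = 0. Lengths are in m, angles in rad, forces in N, time in s.
With the tool pointing down it reaches from about 0.35 to 0.775 m from the base axis. Payload 5.5 kg.
Tool frame: the origin (TCP) lies on the centre line of the jaws, within the pads' length; the fingertips stand 11 mm ahead of it and the grasp point (between the pads) lies 8 mm behind it; z points along the fingers, y is the line along which they close (so a half turn about z gives the same grasp; the last joint's range is limited). The gripper opens to 85 mm and grips with 20 to 120 N. Pads are 22 mm wide; open, the fingers measure 114 mm over their backs; the gripper's body (76 mm by 85 mm) begins 54 mm behind the grasp point. The pads swing forward as they close: fully open they stand 13 mm farther back than shut.
Start: joints at [-1.416, 0.313, 0.046, 1.304, 0, 1.431], TCP at [0.167, -0.55, 0.214] pointing down, gripper open.
Joint ranges: [-2.76, 2.76], [-0.86, 1.69], [-1.03, 1.26], [-2.2, 2.34], [-1.47, 1.5], [-3.14, 3.14]. Speed limits (rad/s): [2.57, 2.57, 3.14, 3.14, 3.14, 3.14].

INTERFACE

Orientations are given as a unit quaternion [w, x, y, z].
In Python, from workcell import env, viewer, order, models gives the robot as it stands.
- The arm moves only by the tool drive_tool, never from a script. Its argument "series" is a list that holds one entry, the list of rows, each a list of 6 numbers: the shift along the tool's x, y, z each as a share of 120 mm, from -1 to 1, then the turn, a rotation vector about the tool's x, y, z each as a share of 180 degrees, from -1 to 1. A call has 1 to 20 rows; each row shifts and turns the commanded pose from where the row before left it, along the tool's axes as they then stand; what a row does not reach is not made up. A row lasts 1/8 s, in which the tool goes at most 62.5 mm and 10.7 degrees, less where a joint would pass 70% of its speed; a pose out of reach is approached as far as the arm can. A call with a number of a shift or a turn outside -1 to 1 is refused whole. A call with a gripper value outside its range is refused whole. "jaw" is the opening, from -1 (shut) to 1 (fully open), set as the call begins (left out, the last holds). The fingers move at their own pace and stop on an object; "grip_force" is the grip in N (left out, the last holds). Time passes only in rows, so rows that do not move let the fingers close. It gives the time, the measured TCP pose, the force, the opening and the grip force at its end, in the units of the state.
- env.get_state(): the state, without advancing time (a new reading comes with each control period).
- viewer.read_camera(name): name is "scene" or "side" or "wrist"; returns the picture (384x512x3 uint8, red, green, blue); there is no depth.
- viewer.camera_info(name): a dict with "intrinsics" (3x3 intrinsics, pixels), "D" ([k1, k2, p1, p2, k3] as OpenCV has them; the pictures are not rectified), "R" (3x3) and "t" (3): a world point X has camera coordinates R X + t; the wrist camera has in their place "T_tool_cam" (4x4, takes a point from camera to tool coordinates, whose origin is the TCP and whose axes are the flange's). Camera axes: x right, y down, z forward; pixel columns grow to the right and rows downward; lengths in m; the calibration is good to about 2 mm. A picture is of the moment at which its call begins: read the wrist's pose just before it. camera_info takes no time and is no camera call.
- order.hand_in(): hands the job in; it is judged then, once.
Trained networks look in the newest picture that a camera, given by its name, has taken for a name from the list of things; names that differ only in an ending like _2 or _b are one class to them, and where a whole thing is asked for, a point or a joint stands for the part that bears it (a point fixed in the world has none). Each returns a list of dicts, best first, with "score" (0 to 1); they miss things now and then, are a little off and sometimes report something else, mostly with a low value. They report only what shows in the picture. A call takes as long as a camera call. They do not tell look-alikes from the thing itself.
- models.silhouettes(label, camera): "region" (384x512 bool, what is visible of it) and "location" ([column, row] in pixels, amid what is visible of it).
The state is a dict: "clock": time; "joint_pos": joint angles; "qvel": joint speeds; "tau": joint torques, N m; "tcp_pos": TCP position; "orientation": TCP orientation; "wrist_force": force on the tool from outside, world axes, zero at the start; "ft_torque": the same for the moment, N m; "finger_gap": finger opening in m; "grip_force": force on a finger pad.
Only numpy, scipy, OpenCV 4.12 (cv2) and the standard library are available. Lean on these libraries where they do the work, as an engineer would, in place of code of your own. Each camera call takes 0.05 s, during which the arm holds its last target. There are 200 camera calls.

TASK

The soap in one of the three closed pots on the lower bamboo tier is nearly used up; the pots look alike, so lift them to feel which one is clearly lighter. Set that one down upright on the middle of the stone coaster, not dropped, with its lid tab right above the raised rib, and leave the two full pots standing in their places on the tier. Do not tip any pot over and do not push the other things on the tiers about.

Things in the scene. Friction and masses are not known exactly. Their poses are not given: they have to be found in the camera images.
- tiers: fixed two-tier bamboo stand, 370 mm wide. Origin: centre of its underside; x from open front to back. Lower board x -110 to 110, top 20 mm up, no front lip. Upper board x -50 to 110, underside 145, top 155 mm up (lips 177): its front edge is only 10 mm behind the pots' axes, so a gripper pointing straight down will not fit; come tilted from the front. Posts 12 mm thick at x -42 and 100, y +-179
- pot_a: one of three look-alike closed soap pots 95 mm apart on the lower board: white ceramic, 52 mm across, 46 high, fixed flat ceramic lid (55 mm across, top 56 mm up) with one tab. Origin: centre of its underside, z up, tab along its -x. The loose soap inside is hidden: a full pot weighs 330 to 430 g in all (3.2 to 4.2 N), the used-up one 140 to 165 g (1.4 to 1.6 N)
- pot_a_tab (a point): middle of the outer edge of pot_a's lid tab (14 mm wide, 6 mm thick), 36 mm from the pot's axis towards its -x and 51 mm above its underside
- pot_b: one of three look-alike closed soap pots 95 mm apart on the lower board: white ceramic, 52 mm across, 46 high, fixed flat ceramic lid (55 mm across, top 56 mm up) with one tab. Origin: centre of its underside, z up, tab along its -x. The loose soap inside is hidden: a full pot weighs 330 to 430 g in all (3.2 to 4.2 N), the used-up one 140 to 165 g (1.4 to 1.6 N)
- pot_b_tab (a point): middle of the outer edge of pot_b's lid tab (14 mm wide, 6 mm thick), 36 mm from the pot's axis towards its -x and 51 mm above its underside
- pot_c: one of three look-alike closed soap pots 95 mm apart on the lower board: white ceramic, 52 mm across, 46 high, fixed flat ceramic lid (55 mm across, top 56 mm up) with one tab. Origin: centre of its underside, z up, tab along its -x. The loose soap inside is hidden: a full pot weighs 330 to 430 g in all (3.2 to 4.2 N), the used-up one 140 to 165 g (1.4 to 1.6 N)
- pot_c_tab (a point): middle of the outer edge of pot_c's lid tab (14 mm wide, 6 mm thick), 36 mm from the pot's axis towards its -x and 51 mm above its underside
- coaster: fixed round grey stone coaster, 110 mm across, 10 mm thick, alone on the worktop, with a raised steel rib. Origin: centre of its underside; its rib lies along its -x
- coaster_mark (a point): point on the coaster's top face, 36 mm from its centre towards its -x, on the rib's centre line. The rib is the only raised feature: it runs radially from 33 to 53 mm from the centre, 6 mm wide, 4.5 mm high, of steel; a pot set at the centre clears it by 7 mm
- swab_jar: bystander: closed clear glass jar of swabs with a steel lid, 75 mm across, 106 mm high, on the upper board; origin: centre of its underside
- hair_clip: bystander: hair clip 70 x 18 x 14 mm on the upper board; origin: centre of its underside
- nail_brush: bystander: plastic nail brush 85 x 36 x 33 mm at the back of the lower board; origin: centre of its underside
- nail_file: bystander: steel nail file 145 x 14 x 8 mm with a black handle at the back of the lower board; origin: centre of its underside
Not all that is in view belongs to the job. What is shaped like the pot_b but orange or purple is not meant.

How it is judged:
On the way:
1. a pot touches down on the coaster while still held in the fingers (((contact force between the fingers and pot_a above 1 N and contact force between pot_a and coaster above 0.3 N) or (contact force between the fingers and pot_b above 1 N and contact force between pot_b and coaster above 0.3 N) or (contact force between the fingers and pot_c above 1 N and contact force between pot_c and coaster above 0.3 N))), for 0.1 s.
At the end, for the whole second after the job is handed in: The used-up pot stands free, still and upright (0.1 rad) on the coaster, pressing 0.6 to 2.3 N, axis within 12 mm of its centre, tab edge within 15 mm (seen from above) of the mark on the rib; the full pots stand upright and still on the lower tier within 25 mm of their start places (((horizontal distance between pot_a and coaster below 0.012 m and horizontal distance between pot_a_tab and coaster_mark below 0.015 m and angle between each of pot_a, pot_b, pot_c's own z axis and vertical below 0.1 rad and contact force between pot_a and coaster between 0.6 and 2.3 N and linear speed of each of pot_a, pot_b, pot_c below 0.02 m/s and distance of each of pot_b, pot_c from where it was at the start of the episode below 0.025 m and contact force between each of pot_b, pot_c and tiers above 0.6 N) or (horizontal distance between pot_b and coaster below 0.012 m and horizontal distance between pot_b_tab and coaster_mark below 0.015 m and angle between each of pot_b, pot_a, pot_c's own z axis and vertical below 0.1 rad and contact force between pot_b and coaster between 0.6 and 2.3 N and linear speed of each of pot_b, pot_a, pot_c below 0.02 m/s and distance of each of pot_a, pot_c from where it was at the start of the episode below 0.025 m and contact force between each of pot_a, pot_c and tiers above 0.6 N) or (horizontal distance between pot_c and coaster below 0.012 m and horizontal distance between pot_c_tab and coaster_mark below 0.015 m and angle between each of pot_c, pot_a, pot_b's own z axis and vertical below 0.1 rad and contact force between pot_c and coaster between 0.6 and 2.3 N and linear speed of each of pot_c, pot_a, pot_b below 0.02 m/s and distance of each of pot_a, pot_b from where it was at the start of the episode below 0.025 m and contact force between each of pot_a, pot_b and tiers above 0.6 N))); the robot touches nothing.
It fails at once if a pot is tipped by more than 0.6 rad (angle between any of pot_a, pot_b, pot_c's own z axis and vertical above 0.6 rad).
It fails at once if a bystander (swab jar, hair clip, nail brush, nail file) is pushed by more than 30 mm (distance of any of swab_jar, hair_clip, nail_brush, nail_file from where it was at the start of the episode above 0.03 m).
It also fails if it takes over 64 s, if anything falls off the work surface, if the arm or the gripper's body presses on something with over 40 N, if the wrist force passes 120 N, or if a joint passes its speed limit or range.

## Working session

There is one attempt and no reset: what is moved stays moved. The work goes in short steps, Python scripts to look and compute and a tool call to move; the robot and the scene stay as the last step left them, time stands still between calls to the robot, and variables do not carry over. Pictures are saved under pics/ and viewed, at most 10 in all, crops included, and the job is handed in when it is done.

Besides the shell and the picture viewer there is one more tool, called after ">>>" by a JSON object that holds its "fn" and its "kwargs". drive_tool: Moves the arm, as the interface text tells. Its arguments: {"type":"object","properties":{"series":{"type":"array"},"jaw":{"type":"number"},"grip_force":{"type":"number"}},"required":["series"]}

```bash
mkdir -p pics; ls
cat > h.py <<'E'
import numpy as np, cv2
from workcell import env, viewer, order, models
def cam(name):
    c=viewer.camera_info(name); return c
def snap(name,fn=None):
    im=viewer.read_camera(name)
    if fn: cv2.imwrite('pics/'+fn,im[:,:,::-1])
    return im
def ray(name,px):
    c=viewer.camera_info(name);K=np.array(c['intrinsics']);D=np.array(c['D'])
    u=cv2.undistortPoints(np.array([[px]],float),K,D)[0,0]
    d=np.array([u[0],u[1],1.]);R=np.array(c['R']);t=np.array(c['t'])
    return -R.T@t, R.T@d
def onz(name,px,z):
    o,d=ray(name,px); return o+d*(z-o[2])/d[2]
def tri(rs):
    A=0;b=0
    for o,d in rs:
        d=d/np.linalg.norm(d);P=np.eye(3)-np.outer(d,d);A=A+P;b=b+P@o
    x=np.linalg.solve(A,b); return x,[np.linalg.norm(np.cross(x-o,d/np.linalg.norm(d))) for o,d in rs]
def proj(name,X):
    c=viewer.camera_info(name)
    return cv2.projectPoints(np.array(X,float).reshape(-1,3),cv2.Rodrigues(np.array(c['R']))[0],np.array(c['t'],float),np.array(c['intrinsics']),np.array(c['D']))[0][:,0]
E
python3 - <<'E'
from h import *
np.set_printoptions(precision=4,suppress=True)
a=snap('scene');b=snap('side')
cv2.imwrite('pics/scene.png',a[:,:,::-1]);cv2.imwrite('pics/side.png',b[:,:,::-1])
print(env.get_state())
for n in('scene','side'):
    c=cam(n);R=np.array(c['R']);print(n,-R.T@np.array(c['t']),R[2])
    for l in('pot_a','pot_a_tab','coaster','coaster_mark','tiers','swab_jar','hair_clip','nail_brush','nail_file'):
        try:
            for d in models.silhouettes(l,n):
                ys,xs=np.where(d['region']);print(l,round(d['score'],2),np.round(d['location']),xs.min(),xs.max(),ys.min(),ys.max(),len(xs))
        except Exception as e: print(l,e)
E
```

```text
pics
{'clock': 0.1, 'joint_pos': array([-1.4156,  0.314 ,  0.0451,  1.3036, -0.    ,  1.4312]), 'qvel': array([-0.0026, -0.0023,  0.0026,  0.0003, -0.0013,  0.0004]), 'tau': array([  0.003 , -48.1727,  29.9243,   0.0128,  -0.0001,  -0.    ]), 'tcp_pos': array([ 0.167 , -0.5497,  0.213 ]), 'orientation': array([-0.0008,  0.9892,  0.1468, -0.    ]), 'wrist_force': array([-0.7841, -0.0313, -0.2307]), 'ft_torque': array([ 0.0717,  0.0725, -0.0171]), 'grip_force': 0.0, 'finger_gap': 0.0854919576397293}
scene [0.8211 0.1659 0.8921] [-0.2784 -0.2443 -0.9289]
pot_a 0.91 [359. 229.] 344 372 212 241 629
pot_a 0.69 [265. 227.] 255 271 221 235 131
pot_a 0.69 [303. 248.] 293 310 243 257 139
pot_a 0.67 [309. 185.] 301 324 171 197 506
pot_a 0.57 [268. 155.] 257 281 143 170 513
pot_a 0.56 [362. 188.] 349 375 173 203 602
pot_a 0.55 [343. 267.] 333 351 263 279 172
coaster 0.76 [186. 163.] 171 210 144 181 1201
coaster_mark 0.72 [191. 162.] 170 211 143 180 1259
tiers 0.65 [282. 285.] 178 391 208 380 16644
swab_jar 0.6 [327. 324.] 301 351 301 348 1898
hair_clip 0.81 [260. 267.] 248 271 254 285 270
side [0.2587 0.7664 0.7656] [ 0.2894 -0.7512 -0.5932]
pot_a 0.98 [303. 251.] 288 313 236 268 666
pot_a 0.95 [216. 252.] 201 230 236 269 762
pot_a 0.9 [227. 222.] 213 239 210 240 600
pot_a 0.81 [203. 286.] 191 221 266 302 861
pot_a 0.77 [272. 299.] 260 285 276 314 836
pot_a 0.75 [320. 291.] 307 331 272 309 801
pot_a 0.63 [311. 218.] 301 323 202 232 587
pot_a_tab 0.91 [227. 223.] 212 239 209 240 643
coaster 0.86 [285. 182.] 262 299 170 193 736
tiers 0.93 [177. 254.] 96 250 155 335 14897
hair_clip 0.61 [186. 194.] 171 195 187 203 176
nail_brush 0.82 [144. 291.] 134 154 280 297 289
nail_brush 0.4 [204. 282.] 191 221 266 302 865
nail_file 0.15 [280. 181.] 261 299 170 193 740
```

Run:
```python
import cv2,numpy as np
a=cv2.imread('pics/scene.png')[130:384,150:420];b=cv2.imread('pics/side.png')[140:350,80:350]
a=cv2.resize(a,None,fx=2.2,fy=2.2,interpolation=3);b=cv2.resize(b,None,fx=2.8,fy=2.8,interpolation=3)
cv2.imwrite('pics/s1.png',a);cv2.imwrite('pics/s2.png',b);print(a.shape,b.shape)
```

```text
(559, 594, 3) (588, 756, 3)
```

View pics/s1.png

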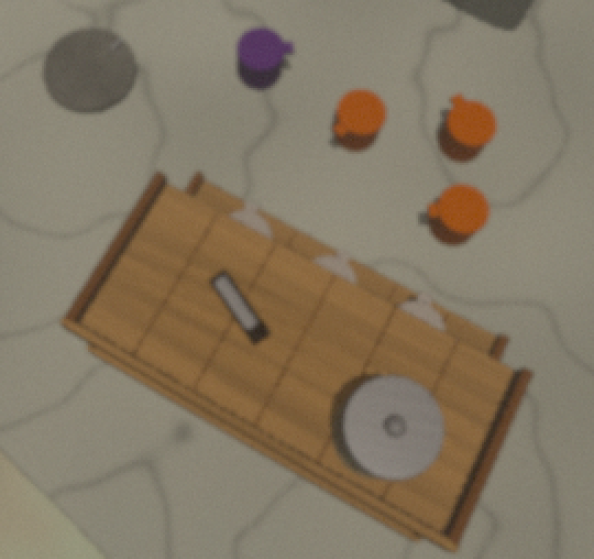

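View pics/s2.png

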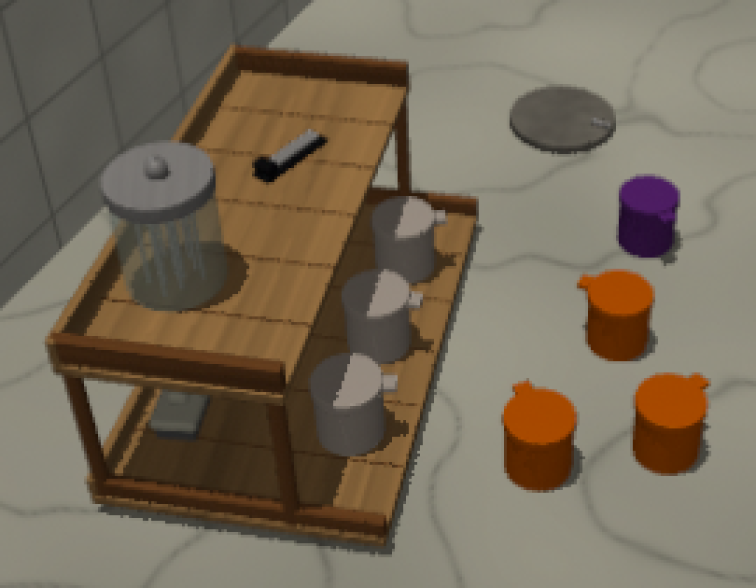

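The scene view shows the coaster at about (190,162), with its rib toward the upper right. The three white pots sit under the shelf edge at (265,227), (303,248) and (343,267), with side-view lids near (225,217), (214,244) and (204,276). The orange and purple decoys stand on the worktop in front and aren't wanted: scene (268,155), (313,183), (362,186), (359,227).

```bash
cat > m.py <<'E'
from h import *
np.set_printoptions(precision=4,suppress=True)
S=lambda x,y:(150+x/2.2-.3,130+y/2.2-.3)
D=lambda x,y:(80+x/2.8-.3,140+y/2.8-.3)
def T(n,s,d):
    x,e=tri([ray('scene',S(*s)),ray('side',D(*d))]);print(n,x,np.round(e,4));return x
if __name__=='__main__':
    T('lipFL',(160,175),(408,63));T('lipBL',(68,322),(235,46));T('lipBR',(455,548),(52,338));T('lipFR',(528,373),(284,368))
    for n,s,d in(('t1',(250,202),(443,216)),('t2',(344,250),(420,300)),('t3',(425,292),(396,383))): T(n,s,d)
    T('clip',(238,307),(290,156));T('coaster',(91,70),(563,117));T('rib end',(122,41),(608,124))
    for n,d in(('1',(404,217)),('2',(376,293)),('3',(346,381))): print(n,onz('side',D(*d),.076))
    for n,s in(('P',(260,48)),('O1',(362,112)),('O2',(470,124)),('O3',(463,210))): print(n,onz('scene',S(*s),.056))
    for n,d in(('P',(649,199)),('O1',(620,295)),('O2',(671,403)),('O3',(540,416))): print(n,onz('side',D(*d),.056))
E
python3 m.py
```

```text
lipFL [ 0.6635 -0.0582  0.1747] [0.0021 0.0021]
lipBL [ 0.813  -0.0248  0.177 ] [0.0013 0.0013]
lipBR [0.7397 0.3272 0.1759] [0.001 0.001]
lipFR [0.5889 0.2929 0.1734] [0.0023 0.0023]
t1 [0.6043 0.0007 0.0706] [0.0013 0.0013]
t2 [0.58   0.104  0.0711] [0.0007 0.0007]
t3 [0.5604 0.1907 0.0706] [0.0006 0.0006]
clip [0.7056 0.0725 0.1557] [0.0001 0.0001]
coaster [ 0.5858 -0.2602  0.0068] [0.0011 0.0011]
rib end [ 0.5363 -0.2566  0.0136] [0.001 0.001]
1 [0.6325 0.0215 0.076 ]
2 [0.6136 0.1149 0.076 ]
3 [0.5931 0.2075 0.076 ]
P [ 0.4552 -0.1133  0.056 ]
O1 [0.4415 0.0208 0.056 ]
O2 [0.3749 0.1176 0.056 ]
O3 [0.4597 0.169  0.056 ]
P [ 0.4517 -0.1037  0.056 ]
O1 [0.4392 0.0248 0.056 ]
O2 [0.3699 0.1222 0.056 ]
O3 [0.4557 0.1696 0.056 ]
```

Everything agrees with the sizes given: lips at 0.175 m, tabs at 0.071 m, lids 95 mm apart and pot 2 on the tier centre line. The decoys sit 13 to 25 cm in front of the pots. Next I'll check the wrist camera mounting and work out the approach.

```bash
cat > p.py <<'E'
from h import *
from scipy.spatial.transform import Rotation as Ro
np.set_printoptions(precision=4,suppress=True)
def cur():
    s=env.get_state();q=s['orientation'];return np.array(s['tcp_pos']),Ro.from_quat([q[1],q[2],q[3],q[0]]),s
def orient(yaw,th):   # tool z: forward(yaw), down by th; tool x up-forward
    F=np.array([np.cos(yaw),np.sin(yaw),0]);Z=np.array([0,0,1.])
    z=np.cos(th)*F-np.sin(th)*Z;y=np.cross(F,Z);x=np.cross(y,z);return Ro.from_matrix(np.c_[x,y,z])
def shift(R,d): return R.inv().apply(d)/.12
def turn(R,R2): return (R.inv()*R2).as_rotvec()/np.pi
def wray(px,p,R):
    c=viewer.camera_info('wrist');T=np.array(c['T_tool_cam'])
    u=cv2.undistortPoints(np.array([[px]],float),np.array(c['intrinsics']),np.array(c['D']))[0,0]
    return p+R.apply(T[:3,3]), R.apply(T[:3,:3]@np.array([u[0],u[1],1.]))
def wproj(X,p,R):
    c=viewer.camera_info('wrist');T=np.array(c['T_tool_cam']);X=np.array(X,float).reshape(-1,3)
    Y=(R.inv().apply(X-p)-T[:3,3])@T[:3,:3]
    return cv2.projectPoints(Y,np.zeros(3),np.zeros(3),np.array(c['intrinsics']),np.array(c['D']))[0][:,0]
E
python3 - <<'E'
from p import *
print(viewer.camera_info('wrist'))
p,R,s=cur();print(R.as_matrix())
Rd=orient(.295,np.pi/2)
print('to coaster look',shift(R,np.array([.48,-.26,.25])-p), turn(R,orient(-.07,np.pi/2)))
print(turn(orient(0,np.pi/2),orient(.3,np.pi/4)))
E
```

```text
{'intrinsics': array([[292.0618,   0.    , 251.8353],
       [  0.    , 292.0618, 189.1462],
       [  0.    ,   0.    ,   1.    ]]), 'D': array([-0.0382,  0.    ,  0.    ,  0.    ,  0.    ]), 'T_tool_cam': array([[ 0.0005, -0.9598, -0.2807,  0.0714],
       [ 1.    ,  0.0001,  0.0014,  0.0012],
       [-0.0013, -0.2807,  0.9598, -0.1594],
       [ 0.    ,  0.    ,  0.    ,  1.    ]])}
[[ 0.9569  0.2905  0.    ]
 [ 0.2905 -0.9569 -0.0001]
 [ 0.      0.0001 -1.    ]]
to coaster look [ 3.198  -1.5565 -0.3015] [ 0.     -0.      0.1161]
[ 0.0375  0.2481 -0.0905]
```

>>> {"fn": "drive_tool", "kwargs": {"series": [[[0.268,-0.099,-0.022,0,0,0],[0.268,-0.099,-0.022,0,0,0],[0.268,-0.099,-0.022,0,0,0],[0.268,-0.099,-0.022,0,0,0],[0.268,-0.099,-0.022,0,0,0],[0.268,-0.099,-0.022,0,0,0],[0.268,-0.099,-0.022,0,0,0],[0.268,-0.099,-0.022,0,0,0],[0.268,-0.099,-0.022,0,0,0],[0.268,-0.099,-0.022,0,0,0],[0.268,-0.099,-0.022,0,0,0],[0.268,-0.099,-0.022,0,0,0],[0.268,-0.099,-0.022,0,0,0],[0.268,-0.099,-0.022,0,0,0],[0,0,0,0,0,0],[0,0,0,0,0,0]]], "jaw": 0.7, "grip_force": 40}}

```text
clock: 3.0
tcp_pos: [0.5492, -0.2603, 0.2506]
orientation: [0.0, 0.989, 0.147, -0.0]
wrist_force: [0.0, 0.3, 0.3]
finger_gap: 0.0725
grip_force: 0.0
```

Run:
```python
from p import *
p,R,s=cur();im=viewer.read_camera('wrist');print(p,s['joint_pos'],s['finger_gap'],s['wrist_force'])
np.savez('w1.npz',p=p,q=R.as_quat())
cv2.imwrite('pics/w1.png',im[:,:,::-1])
for l in('coaster','coaster_mark'):
    for d in models.silhouettes(l,'wrist'):
        ys,xs=np.where(d['region']);print(l,d['score'],d['location'],xs.min(),xs.max(),ys.min(),ys.max())
        c,_=cv2.findContours(d['region'].astype('uint8'),0,1);e=cv2.fitEllipse(max(c,key=len));print(e)
        o,r=wray(e[0],p,R);print(o+r*(.010-o[2])/r[2])
```

```text
[ 0.5492 -0.2603  0.2506] [-0.5744  0.3743  0.2223  1.4192 -0.0005  2.2721] 0.07254651121075287 [0.0305 0.3493 0.3178]
coaster 0.88 [264.1, 130.5] 223 303 90 172
((262.52423095703125, 130.3515625), (79.76227569580078, 81.93400573730469), 8.472748756408691)
[ 0.5893 -0.265   0.01  ]
```

View pics/w1.png

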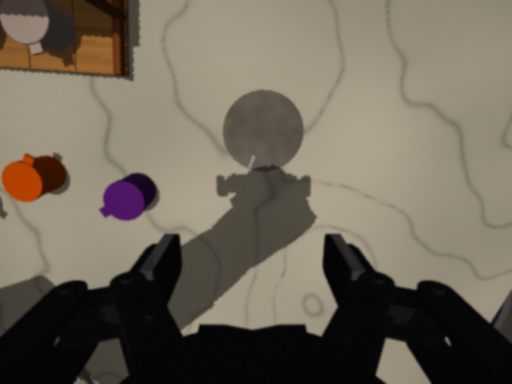

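The wrist view shows the coaster at (262,130) with its rib near (252,162), and pot 1 with its tab at (36,47) top left. I'll measure the rib and pot 1's tab, then plan the turn to the tier.

Run:
```python
from p import *
z=np.load('w1.npz');p=z['p'];R=Ro.from_quat(z['q'])
g=lambda px,h:(lambda o,r:o+r*(h-o[2])/r[2])(*wray(px,p,R))
c=g((262.5,130.4),.010);a=g((255,155),.0145);b=g((250,168),.0145)
print(c,a,b,np.hypot(*(a-c)[:2]),np.hypot(*(b-c)[:2]))
for q in(a,b,(a+b)/2): print('coaster yaw',np.arctan2(*-(q-c)[1::-1]))
print('tab1 edge',g((37,53),.071),'coaster tri',tri([wray((262.5,130.4),p,R),ray('scene',(190.7,161.8)),ray('side',(281,181.5))]))
# next: go over in front of tier
Rp=R;R2=orient(.25,np.pi/4)
tgt=np.array([.50,.09,.25]);print(shift(R,tgt-p),turn(R,orient(.25,np.pi/2)),turn(R,R2))
```

```text
[ 0.5893 -0.265   0.01  ] [ 0.555  -0.2649  0.0145] [ 0.5357 -0.2636  0.0145] 0.03424974630895445 0.05359300377504014
coaster yaw -0.0031376786315245324
coaster yaw -0.025924924466984755
coaster yaw -0.017040317443876997
tab1 edge [ 0.6031 -0.0003  0.071 ] coaster tri (array([ 0.5871, -0.2643,  0.003 ]), [np.float64(0.002063491173258471), np.float64(0.0026313092003498553), np.float64(0.002014939964217708)])
[ 0.4565 -2.9125  0.0045] [-0.      0.0002  0.0144] [-0.0057  0.2502  0.0136]
```

>>> {"fn": "drive_tool", "kwargs": {"series": [[[0.051,-0.324,0,0,0,0],[0.051,-0.324,0,0,0,0],[0.051,-0.324,0,0,0,0],[0.051,-0.324,0,0,0,0],[0.051,-0.324,0,0,0,0],[0.051,-0.324,0,0,0,0],[0.051,-0.324,0,0,0,0],[0.051,-0.324,0,0,0,0],[0.051,-0.324,0,0,0,0],[0,0,0,-0.001,0.042,0.002],[0,0,0,-0.001,0.042,0.002],[0,0,0,-0.001,0.042,0.002],[0,0,0,-0.001,0.042,0.002],[0,0,0,-0.001,0.042,0.002],[0,0,0,-0.001,0.042,0.002],[0,0,0,0,0,0],[0,0,0,0,0,0]]]}}

```text
clock: 5.28
tcp_pos: [0.502, 0.0897, 0.2531]
orientation: [-0.047, 0.915, 0.117, 0.383]
wrist_force: [0.6, -0.2, 0.5]
finger_gap: 0.0727
grip_force: 0.0
```

Run:
```python
from p import *
p,R,s=cur();im=viewer.read_camera('wrist');print(p,s['joint_pos'],s['wrist_force']);print(R.as_matrix())
np.savez('w2.npz',p=p,q=R.as_quat())
cv2.imwrite('pics/w2.png',im[:,:,::-1])
print(wproj([[.633,.022,.076],[.613,.115,.076],[.593,.208,.076]],p,R))
```

```text
[0.502  0.0897 0.2531] [-0.1649 -0.4302 -0.8739  0.3778  0.2903  2.8369] [ 0.5865 -0.2462  0.5207]
[[ 0.6785  0.25    0.6907]
 [ 0.1784 -0.9682  0.1752]
 [ 0.7126  0.0044 -0.7016]]
[[325.0963 199.7696]
 [252.5525 196.9366]
 [180.5375 194.0879]]
```

View pics/w2.png

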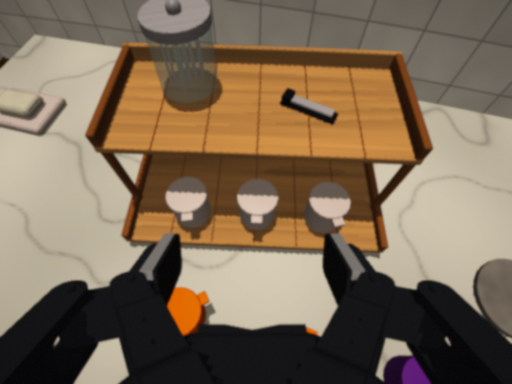

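Wrist view: lids at about (187,197), (258,201) and (329,205), with tabs at (187,217), (258,217) and (338,222). Those are about 5 px from the prediction, so I'll refine by combining the views.

Run:
```python
from p import *
from m import S,D
z=np.load('w2.npz');p=z['p'];R=Ro.from_quat(z['q'])
im=cv2.imread('pics/w2.png')[165:245,150:370];cv2.imwrite('pics/w2c.png',cv2.resize(im,None,fx=3.6,fy=3.6,interpolation=2))
W=[(329,205),(258,201),(187,197)];L=[(404,217),(376,293),(346,381)]
t=[(340,225.5),(258,220),(186.5,219.5)];ts=[(250,202),(344,250),(425,292)];td=[(443,216),(420,300),(396,383)]
for i in range(3):
    c,e=tri([wray(W[i],p,R),ray('side',D(*L[i]))])
    a,e2=tri([wray(t[i],p,R),ray('side',D(*td[i])),ray('scene',S(*ts[i]))])
    d=c-a;o,r=wray(W[i],p,R);print(c,np.round(e,4),a,np.round(e2,4),'len',np.hypot(*d[:2]),'yaw',np.arctan2(d[1],d[0]),'w z.076',o+r*(.076-o[2])/r[2])
```

```text
[0.6338 0.0145 0.0683] [0.0025 0.0025] [ 0.6044 -0.0007  0.0698] [0.0016 0.0019 0.0014] len 0.03305633935180718 yaw 0.47899624768518934 w z.076 [0.6267 0.0161 0.076 ]
[0.6156 0.1076 0.0674] [0.0021 0.0021] [0.5817 0.1026 0.0717] [0.0036 0.0021 0.0022] len 0.03433978392639067 yaw 0.14642857029456066 w z.076 [0.609  0.1066 0.076 ]
[0.5958 0.2013 0.068 ] [0.0011 0.0011] [0.5612 0.1901 0.0706] [0.0017 0.0009 0.0013] len 0.03634881641696418 yaw 0.3145721933314433 w z.076 [0.5911 0.1982 0.076 ]
```

View pics/w2c.png

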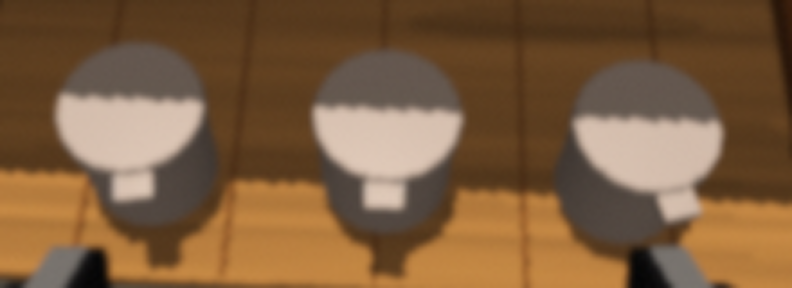

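Run:
```python
from p import *
from m import S,D
z=np.load('w2.npz');p=z['p'];R=Ro.from_quat(z['q'])
g=lambda px,h:(lambda o,r:o+r*(h-o[2])/r[2])(*wray(px,p,R))
W=[(330,200.3),(257.8,196.9),(186.1,194.7)];t=[(340.3,225),(256.7,223),(187.2,220.5)]
ts=[(250,202),(344,250),(425,292)];td=[(443,216),(420,300),(396,383)]
for i in range(3):
    c=g(W[i],.076);a=g(t[i],.072);d=(c-a)[:2];y=np.arctan2(d[1],d[0])
    tt,_=tri([wray(t[i],p,R),ray('side',D(*td[i])),ray('scene',S(*ts[i]))])
    t2,_=tri([ray('side',D(*td[i])),ray('scene',S(*ts[i]))])
    print('wrist c',c,'tab',a,'len',np.hypot(*d),'yaw',y,'tri tab',tt,'c from tab',tt[:2]+.036*np.array([np.cos(y),np.sin(y)]))
# tier front edge corners via wrist: lower board front corners, upper front corners
for n,px,h in(('LFl',(123,238),.02),('LFr',(385,251),.02),('UFl',(88,139),.177),('UFr',(430,154),.177)): print(n,g(px,h))
T0=np.array([.672,.128]);cy,sy=np.cos(.213),np.sin(.213);w=lambda x,y,h:[T0[0]+cy*x-sy*y,T0[1]+sy*x+cy*y,h]
print(wproj([w(-.11,.185,.02),w(-.11,-.185,.02),w(-.05,.185,.177),w(-.05,-.185,.177)],p,R))
```

```text
wrist c [0.6339 0.0156 0.076 ] tab [ 0.6043 -0.0022  0.072 ] len 0.03450162238693325 yaw 0.5424212112237357 tri tab [ 0.6046 -0.0007  0.0701] c from tab [0.6355 0.0179]
wrist c [0.6148 0.1084 0.076 ] tab [0.5803 0.1011 0.072 ] len 0.03523745363165279 yaw 0.20647415370975253 tri tab [0.5804 0.1027 0.0703] c from tab [0.6156 0.1101]
wrist c [0.594  0.2006 0.076 ] tab [0.5612 0.1875 0.072 ] len 0.03532043406145588 yaw 0.3794348445493681 tri tab [0.561  0.1896 0.0697] c from tab [0.5945 0.2029]
LFl [0.5306 0.2841 0.02  ]
LFr [ 0.6056 -0.0793  0.02  ]
UFl [0.5841 0.2861 0.177 ]
UFr [ 0.6555 -0.0608  0.177 ]
[[120.4261 241.1246]
 [382.6403 251.7887]
 [ 77.8302 136.822 ]
 [432.1958 149.4406]]
```

>>> {"fn": "drive_tool", "kwargs": {"series": [[[-0.093,0.011,0.186,0,0,0],[-0.093,0.011,0.186,0,0,0],[-0.093,0.011,0.186,0,0,0],[-0.093,0.011,0.186,0,0,0],[-0.093,0.011,0.186,0,0,0],[-0.093,0.011,0.186,0,0,0],[0,0,0,0,0,0]]]}}

```text
clock: 6.2
tcp_pos: [0.562, 0.0945, 0.1186]
orientation: [-0.048, 0.919, 0.119, 0.374]
wrist_force: [0.0, 0.0, 0.5]
finger_gap: 0.0726
grip_force: 0.0
```

```bash
cat >> p.py <<'E'
def grasp(c,h=.047):
    p,R,s=cur();t=np.array([c[0],c[1],h])+.008*R.as_matrix()[:,2];print(p,s['joint_pos'],s['wrist_force'],'to go',shift(R,t-p))
E
python3 -c "
from p import *
grasp((.615,.110));print(cur()[1].as_matrix())
p,R,s=cur();print('tip',p+.011*R.as_matrix()[:,2])"
```

```text
[0.562  0.0945 0.1186] [-0.1216 -0.0736 -1.0213 -0.1132  0.2611  2.8642] [0.0331 0.0352 0.4748] to go [-0.0874 -0.0122  0.815 ]
[[ 0.6924  0.2542  0.6753]
 [ 0.182  -0.9671  0.1775]
 [ 0.6982 -0.0001 -0.7159]]
tip [0.5694 0.0965 0.1107]
```

Joint 3 is close to its lower limit at a 45° tilt. I'll steepen to about 56°, which still clears the upper board by roughly 20 mm.

>>> {"fn": "drive_tool", "kwargs": {"series": [[[0,0,0,0,-0.0285,0],[0,0,0,0,-0.0285,0],[0,0,0,0,0,0],[0,0,0,0,0,0]]]}}

```text
clock: 6.7
tcp_pos: [0.5597, 0.0947, 0.1192]
orientation: [-0.038, 0.948, 0.122, 0.292]
wrist_force: [-0.0, 0.9, -0.5]
finger_gap: 0.0728
grip_force: 0.0
```

```bash
python3 -c "
from p import *
grasp((.615,.110));print(cur()[1].as_matrix())"
```

```text
[0.5597 0.0947 0.1192] [-0.0795 -0.0431 -0.8307  0.2126  0.1864  2.86  ] [-0.028   0.8736 -0.5193] to go [ 0.0566 -0.0063  0.8331]
[[ 0.7998  0.254   0.5438]
 [ 0.2102 -0.9672  0.1426]
 [ 0.5622  0.0003 -0.827 ]]
```

>>> {"fn": "drive_tool", "kwargs": {"series": [[[0.01,-0.001,0.139,0,0,0],[0.01,-0.001,0.139,0,0,0],[0.01,-0.001,0.139,0,0,0],[0.009,-0.001,0.139,0,0,0],[0.009,-0.001,0.139,0,0,0],[0,0,0,0,0,0]]]}}

```text
clock: 7.45
tcp_pos: [0.6076, 0.1082, 0.0512]
orientation: [-0.038, 0.949, 0.122, 0.29]
wrist_force: [-0.9, 0.2, -0.5]
finger_gap: 0.0724
grip_force: 0.0
```

```bash
python3 -c "
from p import *
grasp((.615,.110))
p,R,s=cur();im=snap('wrist','g2.png')
print(wproj([[.615,.110,.076],[.615,.110,.020]],p,R))"
```

```text
[0.6076 0.1082 0.0512] [-0.0391  0.1663 -0.8233  0.0088  0.1642  2.8946] [-0.9344  0.2115 -0.4805] to go [0.0326 0.0015 0.1312]
[[249.4463 205.9718]
 [250.0271 225.7856]]
```

View pics/g2.png

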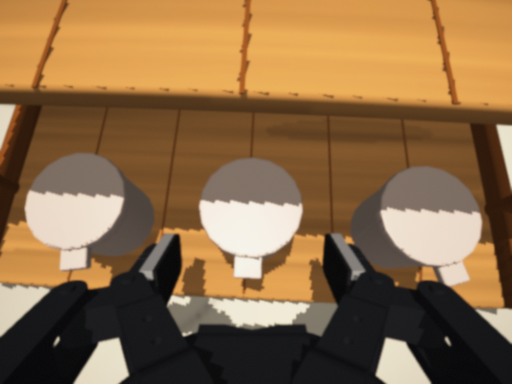

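The lid is centred at (251,207) between the fingers, as predicted. Finishing the approach and closing.

>>> {"fn": "drive_tool", "kwargs": {"series": [[[0.016,0,0.066,0,0,0],[0.016,0.001,0.066,0,0,0],[0,0,0,0,0,0]]]}}

```text
clock: 7.88
tcp_pos: [0.6213, 0.1112, 0.0419]
orientation: [-0.037, 0.948, 0.122, 0.291]
wrist_force: [-0.0, -0.2, 0.5]
finger_gap: 0.0728
grip_force: 0.0
```

>>> {"fn": "drive_tool", "kwargs": {"series": [[[0,0,0,0,0,0],[0,0,0,0,0,0],[0,0,0,0,0,0],[0,0,0,0,0,0],[0,0,0,0,0,0],[0,0,0,0,0,0]]], "jaw": -1, "grip_force": 40}}

```text
clock: 8.62
tcp_pos: [0.6212, 0.1112, 0.0426]
orientation: [-0.037, 0.948, 0.122, 0.291]
wrist_force: [-3.4, -0.6, 5.5]
finger_gap: 0.0519
grip_force: 41.9
```

```bash
python3 -c "
from p import *
grasp((.615,.110));p,R,s=cur();print(s['grip_force'],s['finger_gap'],s['ft_torque'],'up',shift(R,np.array([0,0,.012])))"
```

```text
[0.6212 0.1112 0.0426] [-0.0312  0.2047 -0.8069 -0.0178  0.1599  2.9012] [-3.4048 -0.6351  5.502 ] to go [-0.0233 -0.0033  0.0067]
41.94489371657255 0.051861552912608896 [-0.0084  0.4235  0.0686] up [ 0.0562  0.     -0.0827]
```

Gripped, 51.9 mm. Lifting 12 mm to weigh it.

>>> {"fn": "drive_tool", "kwargs": {"series": [[[0.028,0,-0.041,0,0,0],[0.028,0,-0.041,0,0,0],[0,0,0,0,0,0],[0,0,0,0,0,0],[0,0,0,0,0,0]]]}}

```text
clock: 9.25
tcp_pos: [0.6207, 0.1112, 0.0537]
orientation: [-0.037, 0.948, 0.122, 0.291]
wrist_force: [0.3, 0.5, -1.5]
finger_gap: 0.0522
grip_force: 42.2
```

```bash
python3 -c "
from p import *
p,R,s=cur();print(p,s['wrist_force'],s['ft_torque'],s['grip_force'],s['finger_gap'])
viewer.read_camera('side')
print(cur()[2]['wrist_force'])"
```

```text
[0.6207 0.1112 0.0537] [ 0.2847  0.5201 -1.5093] [-0.1893  0.711  -0.0302] 42.24183616228402 0.0521856203275416
[ 0.7169 -0.3644 -1.0327]
```

```bash
python3 -c "
from p import *
f=[]
for i in range(12):
    viewer.read_camera('wrist');f.append(cur()[2]['wrist_force'])
f=np.array(f);print(f.mean(0),f.std(0)/3.5)
p,R,s=cur();print(p,'back .10',shift(R,np.array([-.0970,-.0245,.0])),'up .1',shift(R,np.array([0,0,.1])))"
```

```text
[-0.1197 -0.0441 -1.3475] [0.1098 0.1357 0.1193]
[0.621  0.1112 0.054 ] back .10 [-0.6902 -0.0076 -0.4676] up .1 [ 0.4674  0.0001 -0.6899]
```

It weighs 1.35 ± 0.12 N, against 3.2 N or more for a full pot, so the middle pot is the used-up one. Taking it out to the front.

>>> {"fn": "drive_tool", "kwargs": {"series": [[[-0.056,0,-0.139,0,0,0],[-0.056,0,-0.139,0,0,0],[-0.056,0,-0.139,0,0,0],[-0.056,0,-0.139,0,0,0],[0.036,0.076,-0.189,0,0,0],[0.036,0.076,-0.189,0,0,0],[0.036,0.076,-0.189,0,0,0],[0.036,0.076,-0.189,0,0,0],[0.036,0.076,-0.189,0,0,0],[0,0,0,-0.0206,0,0.0302],[0,0,0,-0.0206,0,0.0302],[0,0,0,0,0,0]]]}}

```text
clock: 11.4
tcp_pos: [0.5302, 0.0415, 0.2001]
orientation: [-0.004, 0.956, 0.015, 0.293]
wrist_force: [0.1, -0.2, -1.7]
finger_gap: 0.052
grip_force: 42.4
```

```bash
python3 -c "
from p import *
p,R,s=cur();print(p,s['joint_pos'],s['wrist_force'],s['finger_gap']);print(R.as_matrix())
z=R.as_matrix()[:,2];print('yaw',np.arctan2(z[1],z[0]));print('go',shift(R,np.array([.594,-.263,.085])-p))"
```

```text
[0.5302 0.0415 0.2001] [-0.125  -0.2234 -0.7531  0.4509  0.0859  3.0122] [ 0.0594 -0.1654 -1.7368] 0.0520380478920181
[[ 0.8274  0.0302  0.5608]
 [ 0.0256 -0.9995  0.016 ]
 [ 0.561   0.0011 -0.8278]]
yaw 0.028570299569407258
go [-0.1632  2.5513  1.0518]
```

>>> {"fn": "drive_tool", "kwargs": {"series": [[[-0.016,0.255,0.105,0,0,0],[-0.016,0.255,0.105,0,0,0],[-0.016,0.255,0.105,0,0,0],[-0.016,0.255,0.105,0,0,0],[-0.016,0.255,0.105,0,0,0],[-0.016,0.255,0.105,0,0,0],[-0.016,0.255,0.105,0,0,0],[-0.016,0.255,0.105,0,0,0],[-0.016,0.255,0.105,0,0,0],[-0.016,0.255,0.105,0,0,0],[0,0,0,0,0,0],[0,0,0,0,0,0]]]}}

```text
clock: 12.9
tcp_pos: [0.5931, -0.264, 0.0849]
orientation: [-0.004, 0.956, 0.013, 0.293]
wrist_force: [0.4, 0.1, -1.8]
finger_gap: 0.0518
grip_force: 42.5
```

```bash
python3 -c "
from p import *
p,R,s=cur();print(p,s['joint_pos'],s['wrist_force'],s['finger_gap']);print(R.as_matrix())
a=snap('wrist');b=snap('side')
print('go',shift(R,np.array([.594,-.263,.034])-p))
c=np.hstack([cv2.resize(a[60:330,100:410],(400,348),interpolation=2),cv2.resize(b[130:230,230:345],(400,348),interpolation=2)])
cv2.imwrite('pics/c1.png',c[:,:,::-1])
pot=p+np.array([-.006,0,-.0226]);print(pot)
print('wrist lid,coaster,mark',wproj([pot+[0,0,.056],[.588,-.263,.01],[.552,-.262,.0145]],p,R),'side',proj('side',[pot+[0,0,.056],pot,[.588,-.263,.01]]))"
```

```text
[ 0.5931 -0.264   0.0849] [-0.7373  0.2136 -0.6197  0.2832  0.3986  2.4703] [ 0.3631  0.0541 -1.7576] 0.051824536403233194
[[ 0.8278  0.0274  0.5603]
 [ 0.0226 -0.9996  0.0155]
 [ 0.5606 -0.0001 -0.8281]]
go [-0.2313 -0.0077  0.3553]
[ 0.5871 -0.264   0.0623]
wrist lid,coaster,mark [[248.7098 229.5309]
 [248.7736 251.0551]
 [246.0268 296.9641]] side [[281.8831 147.8713]
 [281.1494 164.8835]
 [280.0971 180.11  ]]
```

View pics/c1.png

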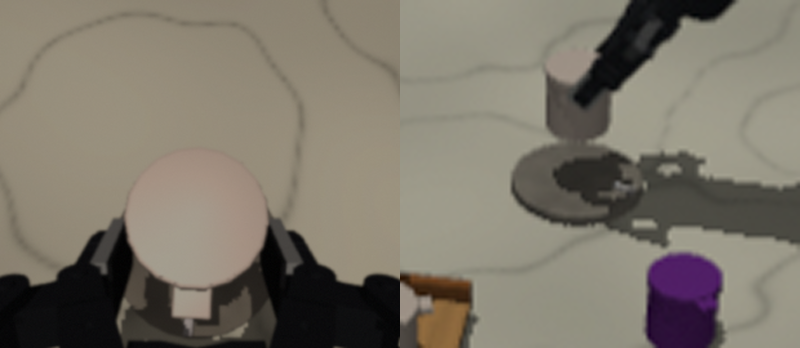

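The pot is above the coaster centre, with the tab at crop (190,303) lined up with the rib at (188,325). Lowering it.

>>> {"fn": "drive_tool", "kwargs": {"series": [[[-0.052,-0.004,0.08,0,0,0],[-0.052,-0.004,0.08,0,0,0],[-0.052,-0.004,0.08,0,0,0],[-0.052,-0.003,0.08,0,0,0],[0,0,0,0,0,0],[0,0,0,0,0,0]]]}}

```text
clock: 13.75
tcp_pos: [0.5946, -0.2625, 0.0396]
orientation: [-0.003, 0.956, 0.013, 0.293]
wrist_force: [-0.6, -0.0, -1.5]
finger_gap: 0.0521
grip_force: 42.5
```

>>> {"fn": "drive_tool", "kwargs": {"series": [[[-0.007,0,0.0105,0,0,0],[-0.007,0,0.0105,0,0,0],[0,0,0,0,0,0],[0,0,0,0,0,0]]]}}

```text
clock: 14.25
tcp_pos: [0.5945, -0.2624, 0.0366]
orientation: [-0.003, 0.956, 0.013, 0.293]
wrist_force: [1.8, 0.0, -0.8]
finger_gap: 0.052
grip_force: 42.5
```

>>> {"fn": "drive_tool", "kwargs": {"series": [[[-0.007,0,0.0105,0,0,0],[0,0,0,0,0,0],[0,0,0,0,0,0]]]}}

```text
clock: 14.62
tcp_pos: [0.5945, -0.2624, 0.035]
orientation: [-0.004, 0.956, 0.013, 0.293]
wrist_force: [-0.4, -0.2, -1.3]
finger_gap: 0.0518
grip_force: 42.5
```

>>> {"fn": "drive_tool", "kwargs": {"series": [[[-0.005,0,0.007,0,0,0],[0,0,0,0,0,0],[0,0,0,0,0,0]]]}}

```text
clock: 15.0
tcp_pos: [0.5944, -0.2624, 0.034]
orientation: [-0.004, 0.956, 0.013, 0.293]
wrist_force: [1.3, -0.2, -2.5]
finger_gap: 0.052
grip_force: 42.5
```

>>> {"fn": "drive_tool", "kwargs": {"series": [[[-0.005,0,0.007,0,0,0],[0,0,0,0,0,0],[0,0,0,0,0,0]]]}}

```text
clock: 15.38
tcp_pos: [0.5944, -0.2623, 0.0329]
orientation: [-0.004, 0.956, 0.013, 0.293]
wrist_force: [0.6, -0.9, -1.6]
finger_gap: 0.0524
grip_force: 42.5
```

>>> {"fn": "drive_tool", "kwargs": {"series": [[[-0.005,0,0.007,0,0,0],[0,0,0,0,0,0],[0,0,0,0,0,0]]]}}

```text
clock: 15.75
tcp_pos: [0.5948, -0.2626, 0.0326]
orientation: [-0.003, 0.956, 0.013, 0.294]
wrist_force: [-3.2, 0.8, 4.2]
finger_gap: 0.0521
grip_force: 42.7
```

Touchdown: Fz is +4.2 N at the predicted height. Opening the jaw.

>>> {"fn": "drive_tool", "kwargs": {"series": [[[0,0,0,0,0,0],[0,0,0,0,0,0]]]}}

```text
clock: 16.0
tcp_pos: [0.5949, -0.2626, 0.0326]
orientation: [-0.003, 0.956, 0.013, 0.294]
wrist_force: [-2.9, 1.2, 5.3]
finger_gap: 0.052
grip_force: 42.7
```

>>> {"fn": "drive_tool", "kwargs": {"series": [[[0,0,0,0,0,0],[0,0,0,0,0,0],[0,0,0,0,0,0],[0,0,0,0,0,0],[0,0,0,0,0,0]]], "jaw": 0.8}}

```text
clock: 16.62
tcp_pos: [0.5944, -0.2624, 0.0319]
orientation: [-0.004, 0.956, 0.013, 0.293]
wrist_force: [0.2, 0.4, -0.1]
finger_gap: 0.0767
grip_force: 0.0
```

>>> {"fn": "drive_tool", "kwargs": {"series": [[[0,0,-0.1,0,0,0],[0,0,-0.2,0,0,0],[0,0,-0.2,0,0,0],[0,0,-0.2,0,0,0],[0,0,-0.2,0,0,0],[0.2,0,-0.2,0,0,0],[0,0,0,0,0,0],[0,0,0,0,0,0]]]}}

```text
clock: 17.62
tcp_pos: [0.5398, -0.2635, 0.1547]
orientation: [-0.003, 0.956, 0.013, 0.293]
wrist_force: [0.8, 0.2, -0.8]
finger_gap: 0.0769
grip_force: 0.0
```

```bash
python3 -c "
from p import *
p,R,s=cur();print(p,s['joint_pos'],s['wrist_force'],s['finger_gap'])
a=snap('wrist');b=snap('side')
c=np.hstack([cv2.resize(a,(448,336),interpolation=2),cv2.resize(b[150:310,190:340],(315,336),interpolation=2)])
cv2.imwrite('pics/f1.png',c[:,:,::-1])
X=[[.588,-.263,.066],[.552,-.262,.061],[.588,-.263,.01],[.552,-.262,.01]]
print(wproj(X,p,R),proj('side',X))"
```

```text
[ 0.5398 -0.2635  0.1547] [-0.8164  0.0511 -0.6034  0.4923  0.4315  2.3924] [ 0.8451  0.2071 -0.8479] 0.07687454511292864
[[251.0378 194.5853]
 [248.8356 233.9512]
 [251.0534 209.0792]
 [249.1912 241.5086]] [[280.7897 163.8851]
 [292.7249 168.1768]
 [280.0971 180.11  ]
 [291.8134 182.9788]]
```

View pics/f1.png

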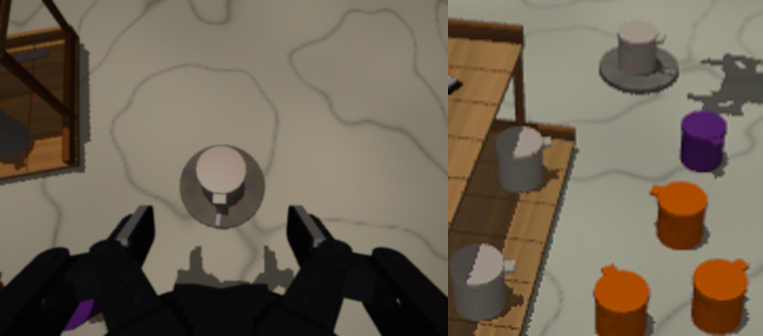

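The pot stands upright on the coaster, with the tab at (250,229) pointing at the rib at (249,250), and the two full pots are in place. One numeric check of the centring before I hand in.

```bash
python3 -c "
from p import *
p,R,s=cur()
def g(px,h,v=None):
    o,r=wray(px,p,R) if v is None else ray(v,px);return o+r*(h-o[2])/r[2]
viewer.read_camera('wrist')
for d in models.silhouettes('coaster','wrist')[:2]:
    c,_=cv2.findContours(d['region'].astype('uint8'),0,1);q=cv2.convexHull(max(c,key=len));e=cv2.fitEllipse(q);print(d['score'],e,g(e[0],.01)[:2])
print('lid',g((251.4,194.3),.066)[:2],'tab',g((250.3,234),.062)[:2],'rib',g((249,250),.0145)[:2])
print('side lid',g((190+(637-448)/2.1,150+32/2.1),.066,'side')[:2],'side coaster',g((190+(639-448)/2.1,150+68/2.1),.01,'side')[:2])"
```

```text
0.67 ((254.03518676757812, 212.33050537109375), (94.78949737548828, 98.14104461669922), 91.00389862060547) [ 0.5835 -0.2657]
lid [ 0.5874 -0.2627] tab [ 0.5511 -0.2627] rib [ 0.5418 -0.2614]
side lid [ 0.5878 -0.2556] side coaster [ 0.582  -0.2531]
```

```bash
python3 -c "
from p import *
print(order.hand_in())"
```

```text
the job is handed in; nothing more can be done
None
```

The middle pot was the used-up one, at about 1.35 N. It now stands upright on the stone coaster, about 3 to 6 mm off centre, with its tab over the rib; the two full pots were never touched. The job is handed in, but hand-in returned no verdict.

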